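Rock the angle gauge on the humped stud until its pointer settles on the mark, and hold it

ROBOT

A 6-joint arm with a two-finger parallel gripper is mounted at the origin on a cart in front of the work surface, level with it; the furniture and walls round the work are solid. World frame = base frame: x ahead of the robot, y to its left, z up, the work surface at z = 0. Lengths are in mm, angles in rad, forces in N, time in s.
With the tool pointing down it reaches from about 400 to 925 mm from the base axis. Payload 12.5 kg.
Tool frame: the origin (TCP) lies on the front face of the gripper's body, between the roots of the fingers; the fingertips stand 78 mm ahead of it and the grasp point (between the pads) lies 59 mm ahead of it (env.nose_length is the distance from the TCP to the fingertips, in mm); z points along the fingers, y is the line along which they close (so a half turn about z gives the same grasp; the last joint's range is limited). The gripper opens to 95 mm and grips with 3 to 60 N. Pads are 20 mm wide; open, the fingers measure 119 mm over their backs; the gripper's body (75 mm by 180 mm) begins 59 mm behind the grasp point.
Start: joints at [1.031, 0.491, 1.559, -0, 1.092, -0.106], TCP at [262.684, 567.129, 292.261] pointing down, gripper open.
Joint ranges: [-3.1, 3.1], [-0.84, 2.19], [0.05, 2.79], [-1.13, 4.28], [0.06, 2.93], [-2.69, 2.69]. Speed limits (rad/s): [2.22, 2.22, 2.79, 3.14, 3.14, 3.14].

INTERFACE

Orientations are given as [roll, pitch, yaw] about the fixed x, y, z axes, in that order (R = Rz(yaw) Ry(pitch) Rx(roll)).
In Python, from cell import env gives the robot as it stands.
- The arm moves only by the tool jog_arm, never from a script. Its argument "motion" is a list of rows, each a list of 7 numbers: the turn, a rotation vector about the tool's x, y, z in degrees, then the shift along the tool's x, y, z in mm, then the finger opening in mm, from 0 to 95.1. In form: [[wx, wy, wz, x, y, z, hand], ...]. A call has 1 to 10 rows; each row shifts and turns the commanded pose from where the row before left it, along the tool's axes as they then stand; what a row does not reach is not made up. A row lasts 1/8 s, in which the tool goes at most 62.5 mm and 10.7 degrees, less where a joint would pass 70% of its speed; a pose out of reach is approached as far as the arm can. A call is refused whole if a number of a shift passes 62.5 or a number of a turn 10.7, either way. A call with a gripper value outside its range is refused whole. The fingers move at their own pace and stop on an object; the grip force is fixed at half the most. Time passes only in rows, so rows that do not move let the fingers close. It gives the time, the measured TCP pose, the force, the opening and the grip force at its end, in the units of the state.
- env.state(): the state, without advancing time (a new reading comes with each control period).
- env.read_camera(name): name is "scene" or "top"; returns a dict with "color" (384x512x3 uint8, red, green, blue), "z_map" (384x512 float32, mm along the optical axis (not along the pixel's ray), 0 where there is no reading), "camera_matrix" (3x3 intrinsics, pixels), "world_to_cam" (4x4, takes a point from world to camera coordinates). Camera axes: x right, y up, looking along -z (the intrinsics and any distortion apply to the point x, -y, -z); pixel columns grow to the right and rows downward; lengths in mm; the calibration is good to about 2 mm. A picture is of the moment at which its call begins.
- env.job_done(): hands the job in; it is judged then, once.
Trained networks look in the newest picture that a camera, given by its name, has taken for a name from the list of things; names that differ only in an ending like _2 or _b are one class to them, and where a whole thing is asked for, a point or a joint stands for the part that bears it (a point fixed in the world has none). Each returns a list of dicts, best first, with "score" (0 to 1); they miss things now and then, are a little off and sometimes report something else, mostly with a low value. They report only what shows in the picture. A call takes as long as a camera call.
- env.recognise(camera, thing): "location" ([column, row] in pixels, amid what is visible of it).
The state is a dict: "t": time; "joints": joint angles; "qvel": joint speeds; "tau": joint torques, N m; "eef_pos": TCP position; "tcp_rot": TCP orientation; "ft_force": force on the tool from outside, world axes, zero at the start; "moment": the same for the moment, N m; "opening": opening from 0.0 (shut) to 1.0 (fully open); "grip_force": force on a finger pad.
Only numpy, scipy, OpenCV 4.12 (cv2) and the standard library are available. Lean on these libraries where they do the work, as an engineer would, in place of code of your own. Each camera call takes 0.05 s, during which the arm holds its last target. There are 200 camera calls.

TASK

Pick up the angle gauge by the block on its top, stand its foot on the humped top of the stud offcut, lengthwise along the stud, and rock it over the hump until its hanging pointer settles on the triangular mark on its ring. Finish while still gripping the gauge and holding it there against the stud with the pointer at rest on the mark, so that the angle can be scribed; do not lean hard on it, and leave the other things on the bench alone.

Things in the scene. Friction and masses are not known exactly. Their poses are not given: they have to be found in the camera images.
- gauge: Loose aluminium angle gauge, 0.38 to 0.6 kg, upright on the bench. Origin: centre of its foot's underside. x: dial normal, pointing to the back (dial looks to -x, towards the robot; yaw -0.1 to 0.45), y along the foot, z up. Foot 36x120x12; round case 116 across, 20 thick, centre at z 70; grip block 22 (x) x 26 (y) from z 127 to 166. Dial front with ring and pointer reaches x = -17.
- gauge_grip (a point): The place to grip: the middle of the gauge's grip block, on its z axis, 149 mm above the underside of the foot. Axes as the gauge's.
- pointer (a joint): Angle (rad) of the free black pendulum pointer about the gauge's +x axis through the dial's centre. 0 when the gauge is level; it hangs plumb, swings (period 0.3 s), settles within 2 s. Turning the gauge by a about its own +x changes it by -a: positive when the gauge's top leans to its +y side.
- mark (a joint): Angle (rad) of the triangular mark (14 mm wide, 15 high, pointing inward) on the dial's ring, about the same axis with the same sign and zero (0: straight below the dial's centre, towards the foot). The ring is stiff and stays as set, 0.12 to 0.33; pointer on mark = both joints read the same.
- pointer_tip (a point): Tip of the pointer, 40 mm from the dial's centre; its z axis runs from the tip to the dial's centre (straight up when the pointer is at rest and the gauge is not pitched).
- mark_tip (a point): Inner corner of the triangular mark, 42 mm from the dial's centre; its z axis runs from there to the dial's centre.
- stud: Stud offcut with a humped top, fixed to the bench between two 12 mm high cleats. Origin: centre of its underside. x across it (45 mm thick), y along it (140 mm; 172 over the cleats), z up; yaw -0.1 to 0.45 rad. The top is an arc of radius 150 mm about an axis parallel to x at z = -98 mm: 52 mm high in the middle, 35 at the ends.
- stud_crown (a point): The top of the stud's hump: middle of its top, 52 mm above the bench.
- tape_measure: Yellow tape measure standing on the bench, 34x96x63 mm, origin at the underside: a bystander.
- nail_tin: Round open tin of nails, 69 mm across, 54 mm tall, origin at the underside: a bystander.
- carpenter_pencil: Flat carpenter's pencil, 13x169x8 mm, lying on the bench: a bystander.
- sanding_block: Sanding block, 61x110x34 mm, lying on the bench: a bystander.

How it is judged:
By the outcome, as a careful person would: the job done as asked, in the order asked, and still so for the second after the job is handed in, while the arm keeps its last pose, push and grip.
It also fails if it takes over 48 s, if anything falls off the work surface, if the arm or the gripper's body presses on something with over 40 N, if the wrist force passes 120 N, or if a joint passes its speed limit or range.

## Working session

There is one attempt and no reset: what is moved stays moved. The work goes in short steps, Python scripts to look and compute and a tool call to move; the robot and the scene stay as the last step left them, time stands still between calls to the robot, and variables do not carry over. Pictures are saved under pics/ and viewed, at most 10 in all, crops included, and the job is handed in when it is done.

Besides the shell and the picture viewer there is one more tool, called after "Call:" by a JSON object that holds its "name" and its "arguments". jog_arm: Moves the arm, as the interface text tells. Its arguments: {"type":"object","properties":{"motion":{"type":"array"}},"required":["motion"]}

```bash
mkdir -p pics; ls; cat > h.py <<'E'
import numpy as np, cv2
from cell import env
from scipy.spatial.transform import Rotation as R
def cloud(c):
    z=c["z_map"].astype(float); K=c["camera_matrix"]; v,u=np.indices(z.shape)
    p=np.stack([(u-K[0,2])/K[0,0]*z,-(v-K[1,2])/K[1,1]*z,-z],-1)
    M=np.linalg.inv(c["world_to_cam"]); return p@M[:3,:3].T+M[:3,3]
def proj(c,p):
    q=np.asarray(p,float)@c["world_to_cam"][:3,:3].T+c["world_to_cam"][:3,3]
    q=q*[1,-1,-1]; q=q@c["camera_matrix"].T; return q[...,:2]/q[...,2:]
def save(c,n,box=None,s=1):
    im=c["color"][...,::-1]
    if box: im=im[box[1]:box[3],box[0]:box[2]]
    cv2.imwrite("pics/"+n,cv2.resize(im,None,fx=s,fy=s,interpolation=cv2.INTER_CUBIC))
E
python3 - <<'E'
from h import *
print(env.state())
ims=[]
for n in("scene","top"):
    c=env.read_camera(n); P=cloud(c); ims.append(c["color"]); 
    print(n,c["camera_matrix"].round(1).tolist(),np.linalg.inv(c["world_to_cam"])[:3,3].round())
    for t in("gauge","gauge_grip","pointer_tip","mark_tip","stud","stud_crown","tape_measure","nail_tin","carpenter_pencil","sanding_block"):
        for r in env.recognise(n,t)[:2]:
            u,v=np.round(r["location"]).astype(int); print(t,round(r["score"],2),(u,v),P[v,u].round())
    np.savez(n+"0.npz",**c)
im=np.vstack(ims)[...,::-1]
cv2.imwrite("pics/a.png",cv2.resize(im,None,fx=.78,fy=.78))
E
```

```text
pics
{'t': 0.0, 'joints': array([ 1.03141369e+00,  4.91534836e-01,  1.55943360e+00, -5.64362478e-06,
        1.09172142e+00, -1.05603518e-01]), 'qvel': array([-1.46110447e-03, -3.83536035e-05, -1.84726262e-03, -1.32451941e-03,
       -2.71512675e-04, -1.11334149e-03]), 'tau': array([ 1.18319022e-03, -6.12642860e+01, -2.58178514e+01,  6.92993961e-02,
        4.82271519e-02, -1.42162794e-04]), 'eef_pos': array([262.59007415, 566.98695604, 291.68252792]), 'tcp_rot': array([-3.14050104e+00, -1.10675662e-04,  2.70781607e+00]), 'ft_force': array([ 0.47913473, -0.27913496, -0.03845713]), 'moment': array([ 0.03038646, -0.04548583,  0.06126309]), 'grip_force': 0.0, 'opening': 1.0042294369400797}
scene [[355.7, 0.0, 245.0], [0.0, 355.7, 190.2], [0.0, 0.0, 1.0]] [ 189. -533.  854.]
gauge 0.67 (np.int64(281), np.int64(237)) [ 539. -186.   88.]
gauge 0.18 (np.int64(197), np.int64(240)) [371. -45.  44.]
gauge_grip 0.83 (np.int64(279), np.int64(239)) [ 536. -182.   75.]
mark_tip 0.91 (np.int64(280), np.int64(230)) [ 534. -184.  120.]
stud 0.88 (np.int64(235), np.int64(184)) [560.  55.  51.]
stud_cr
[... 430 characters left out ...]
.int64(295)) [ 327. -194.   30.]
top [[403.6, 0.0, 254.1], [0.0, 403.6, 198.6], [0.0, 0.0, 1.0]] [ 469.  -11. 1108.]
gauge 0.68 (np.int64(309), np.int64(185)) [ 535. -161.  127.]
gauge_grip 0.81 (np.int64(309), np.int64(180)) [ 545. -157.  155.]
mark_tip 0.6 (np.int64(315), np.int64(186)) [ 530. -169.  166.]
mark_tip 0.56 (np.int64(315), np.int64(264)) [ 331. -185.   31.]
stud 0.88 (np.int64(212), np.int64(174)) [576.  81.  50.]
stud_crown 0.98 (np.int64(214), np.int64(175)) [573.  76.  55.]
nail_tin 0.83 (np.int64(212), np.int64(242)) [395.  90.   5.]
carpenter_pencil 0.62 (np.int64(213), np.int64(176)) [570.  79.  52.]
carpenter_pencil 0.6 (np.int64(309), np.int64(184)) [ 538. -161.  128.]
```

View pics/a.png

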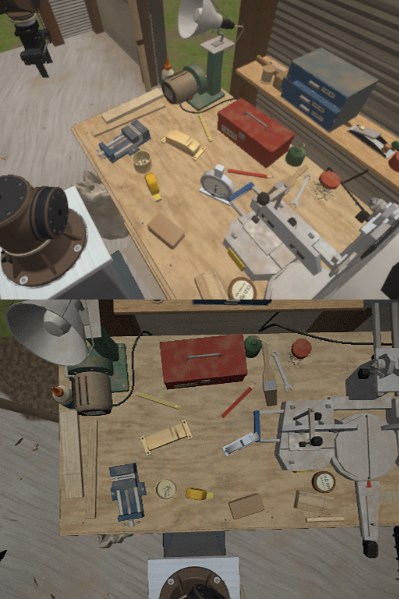

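The stacked pictures show the gauge at about (281,237) in scene and (309,183) in top, and the stud at (236,184) in scene and (212,174) in top. The obstacles nearby are the miter saw to the right and the toolbox behind. Next I'll fit the two poses to the depth data.

```bash
cat >> h.py <<'E'
def inbox(p,c,r,zmin,zmax):
    m=(np.hypot(p[...,0]-c[0],p[...,1]-c[1])<r)&(p[...,2]>zmin)&(p[...,2]<zmax); return m
def rect(p): return cv2.minAreaRect(p[:,:2].astype(np.float32))
E
python3 - <<'E'
from h import *
for n in("top","scene"):
    c=dict(np.load(n+"0.npz")); P=cloud(c)
    m=inbox(P,(540,-163),85,148,185); q=P[m]; print(n,"block",len(q),q.mean(0).round(1),np.percentile(q,[2,98],axis=0).round(1).tolist())
    m=inbox(P,(540,-163),90,90,190); q=P[m]; print(" case",len(q),rect(q))
    m=inbox(P,(573,70),120,28,70); q=P[m]; print(" stud",len(q),rect(q),np.percentile(q,[1,99],axis=0).round().tolist())
    # stud brightness crop
    m=inbox(P,(573,70),120,44,70); q=P[m]; print(" crown",rect(q), q[:,2].max())
    m=inbox(P,(700,-165),500,-20,20); print(" bench",np.median(P[m][:,2]))
c=dict(np.load("scene0.npz")); A=cv2.resize(c["color"][150:280,180:310],(500,500),interpolation=2)
c=dict(np.load("top0.npz")); B=cv2.resize(c["color"][125:275,170:345],(290,250),interpolation=2)
im=np.zeros((500,790,3),np.uint8); im[:,:500]=A; im[:250,500:]=B
cv2.imwrite("pics/b.png",im[...,::-1])
E
```

```text
top block 113 [ 542.3 -171.3  165.1] [[529.9, -185.6, 153.2], [554.9, -158.2, 169.2]]
 case 424 ((541.1165771484375, -172.3651123046875), (24.91071128845215, 107.08155822753906), 25.613117218017578)
 stud 931 ((573.1138305664062, 81.8527603149414), (45.76161193847656, 139.87095642089844), 19.92194175720215) [[534.0, 16.0, 32.0], [611.0, 149.0, 55.0]]
 crown ((573.7064208984375, 80.50623321533203), (45.59088897705078, 116.95845794677734), 19.86650276184082) 57.55522432930843
 bench 0.6096912837047057
scene block 131 [ 540.6 -175.5  161.8] [[529.5, -187.9, 149.0], [554.9, -161.1, 167.3]]
 case 660 ((542.0737915039062, -174.30946350097656), (27.238758087158203, 107.4380111694336), 25.142417907714844)
 stud 642 ((574.0602416992188, 81.16292572021484), (48.692840576171875, 140.95420837402344), 19.229618072509766) [[534.0, 12.0, 28.0], [613.0, 147.0, 53.0]]
 crown ((575.3956909179688, 77.9649658203125), (48.090633392333984, 104.9299545288086), 19.82404136657715) 54.15408016801598
 bench -0.2964182573814469
```

View pics/b.png

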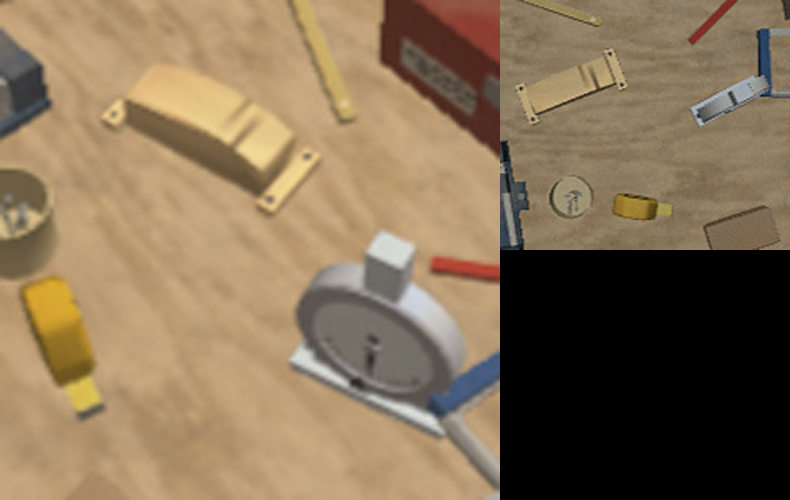

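```bash
python3 - <<'E'
from h import *
c=dict(np.load("top0.npz")); P=cloud(c); s=dict(np.load("scene0.npz")); Q=cloud(s)
yaw=np.radians(25.4)
for nm,A in(("top",P),("scene",Q)):
  d=A-np.array([541.5,-173,0]); gx=d[...,0]*np.cos(yaw)+d[...,1]*np.sin(yaw); gy=-d[...,0]*np.sin(yaw)+d[...,1]*np.cos(yaw)
  for lo,hi in((-240,-180),(-180,-140),(-140,-110),(-110,-85),(-85,-65),(-60,60),(65,100),(100,200)):
    m=(abs(gx)<60)&(gy>lo)&(gy<hi); print(nm,lo,hi,np.percentile(A[m][:,2],[5,50,95,100]).round(),end=' | ')
  print()
E
```

```text
top -240 -180 [ 41.  63. 222. 233.] | top -180 -140 [ -1.  61. 221. 225.] | top -140 -110 [ -3.   3. 119. 131.] | top -110 -85 [-3.  1. 54. 59.] | top -85 -65 [-3. 42. 54. 57.] | top -60 60 [ -3.   2. 163. 170.] | top 65 100 [-3.  0.  4.  7.] | top 100 200 [  -3.    2. 1108. 1108.] | 
scene -240 -180 [ 59. 114. 222. 233.] | scene -180 -140 [ 61. 105. 222. 223.] | scene -140 -110 [ -2.  50. 120. 127.] | scene -110 -85 [-3.  1. 52. 56.] | scene -85 -65 [-2. 37. 54. 56.] | scene -60 60 [ -2.  45. 154. 168.] | scene 65 100 [-3. -0.  2.  5.] | scene 100 200 [-3. -1.  2.  5.] |
```

Call:
{"name": "jog_arm", "arguments": {"motion": [[0,0,0,-43.4,-42.6,0,95],[0,0,0,-43.4,-42.6,0,95],[0,0,0,-43.4,-42.6,0,95],[0,0,0,-43.4,-42.6,0,95],[0,0,0,-43.4,-42.6,0,95],[0,0,0,-43.4,-42.6,0,95],[0,0,0,-43.4,-42.6,0,95],[0,0,0,-43.4,-42.6,0,95],[0,0,0,-43.4,-42.6,0,95],[0,0,0,-43.4,-42.6,0,95]]}}

```text
t: 2.35
eef_pos: [477.9, -3.9, 292.5]
tcp_rot: [3.141, 0.001, 2.708]
ft_force: [-0.2, 0.5, 0.3]
opening: 0.999
grip_force: 0.0
```

Call:
{"name": "jog_arm", "arguments": {"motion": [[0,0,0,-42.9,-42.2,0,95],[0,0,0,-42.9,-42.2,0,95],[0,0,0,-42.9,-42.2,0,95],[0,0,10,0,0,0,95],[0,0,10,0,0,0,95],[0,0,10,0,0,0,95],[0,0,10,0,0,0,95],[0,0,10,0,0,0,95],[0,0,10,0,0,0,95],[0,0,10,0,0,0,95]]}}

```text
t: 3.6
eef_pos: [541.0, -170.8, 292.3]
tcp_rot: [3.141, -0.0, 1.48]
ft_force: [0.2, -0.9, 0.8]
opening: 1.0
grip_force: 0.0
```

Call:
{"name": "jog_arm", "arguments": {"motion": [[0,0,10,0,0,0,95],[0,0,10,0,0,0,95],[0,0,10,0,0,0,95],[0,0,10,0,0,0,95],[0,0,10,0,0,0,95],[0,0,9.8,0,0,0,95],[0,0,0,0,0,0,95]]}}

```text
t: 4.47
eef_pos: [541.0, -170.8, 292.3]
tcp_rot: [3.142, -0.0, 0.444]
ft_force: [0.4, -0.1, 0.9]
opening: 0.997
grip_force: 0.0
```

Call:
{"name": "jog_arm", "arguments": {"motion": [[0,0,0,-0.5,2.2,30,95],[0,0,0,0,0,30,95],[0,0,0,0,0,15,95],[0,0,0,0,0,7.5,95],[0,0,0,0,0,0,60]]}}

```text
t: 5.1
eef_pos: [541.6, -173.0, 209.9]
tcp_rot: [3.142, -0.0, 0.443]
ft_force: [0.4, -0.7, 0.3]
opening: 0.942
grip_force: 0.0
```

```bash
python3 - <<'E'
from h import *
c=env.read_camera("scene"); save(c,"c.png",(215,155,345,275),5); print(env.state()["eef_pos"])
E
```

```text
[ 541.75519256 -173.09803363  210.29316226]
```

View pics/c.png

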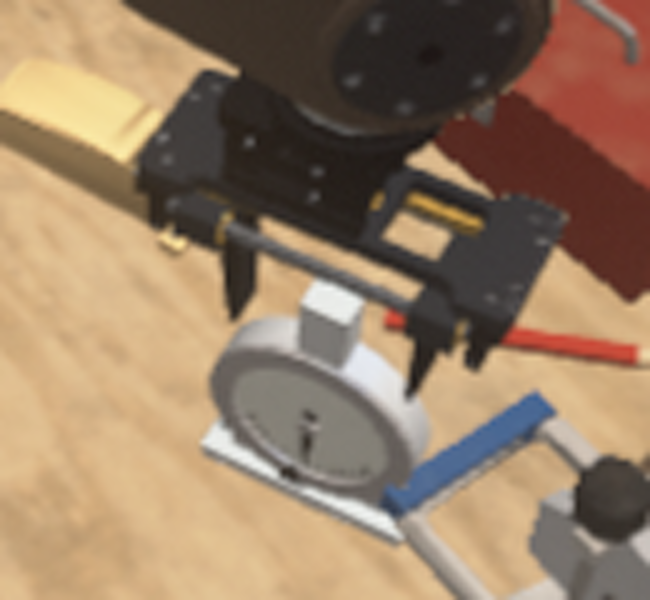

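The fingers straddle the block, at about (335,330) in the crop. The pointer hangs at (308,440) and the mark sits below left at (290,470). I'll close the fingers now.

Call:
{"name": "jog_arm", "arguments": {"motion": [[0,0,0,0,0,0,30],[0,0,0,0,0,0,0],[0,0,0,0,0,0,0],[0,0,0,0,0,0,0],[0,0,0,0,0,0,0],[0,0,0,0,0,0,0]]}}

```text
t: 5.9
eef_pos: [541.4, -172.9, 209.7]
tcp_rot: [-3.141, 0.0, 0.442]
ft_force: [-1.8, 3.1, 3.5]
opening: 0.275
grip_force: 1.8
```

Call:
{"name": "jog_arm", "arguments": {"motion": [[0,0,0,0,0,0,0],[0,0,0,0,0,0,0],[0,0,0,0,0,0,0]]}}

```text
t: 6.28
eef_pos: [541.4, -172.9, 209.5]
tcp_rot: [-3.141, 0.0, 0.442]
ft_force: [-0.3, -0.2, -2.5]
opening: 0.272
grip_force: 30.0
```

Call:
{"name": "jog_arm", "arguments": {"motion": [[0,0,0,0,0,-10,0],[0,0,0,0,0,-25,0],[0,0,0,0,0,-35,0],[0,0,0,0,0,-25,0],[0,0,0,0,0,-5,0]]}}

```text
t: 6.9
eef_pos: [541.7, -173.1, 311.5]
tcp_rot: [3.139, -0.002, 0.442]
ft_force: [-1.0, -0.5, -4.8]
opening: 0.273
grip_force: 30.0
```

Call:
{"name": "jog_arm", "arguments": {"motion": [[0,0,0,7,-11,0,0],[0,0,0,17.2,-27,0,0],[0,0,0,20,-31.4,0,0],[0,0,0,20,-31.4,0,0],[0,0,0,20,-31.4,0,0],[0,0,0,20,-31.4,0,0],[0,0,0,17.2,-27,0,0],[0,0,1.5,11,-17.2,0,0],[0,0,2,5.4,-8.6,0,0],[0,0,2,0,0,0,0]]}}

```text
t: 8.15
eef_pos: [573.2, 82.7, 308.4]
tcp_rot: [-3.141, 0.002, 0.346]
ft_force: [-0.2, -0.3, -6.0]
opening: 0.269
grip_force: 30.0
```

```bash
python3 - <<'E'
from h import *
ims=[]
for n in("scene","top"):
    c=env.read_camera(n); P=cloud(c); np.savez(n+"1.npz",**c)
    for t in("gauge","pointer_tip","mark_tip","stud_crown"):
        for r in env.recognise(n,t)[:1]: print(n,t,round(r["score"],2),np.round(r["location"]), P[tuple(np.round(r["location"]).astype(int)[::-1])].round())
c=dict(np.load("scene1.npz")); save(c,"d.png",(160,70,310,220),4)
s=env.state(); print(s["eef_pos"],s["tcp_rot"],s["ft_force"],s["opening"])
E
```

```text
scene gauge 0.98 [235. 149.] [570.  63. 183.]
scene pointer_tip 0.74 [239. 186.] [565.  41.  51.]
scene mark_tip 0.83 [237. 141.] [570.  52. 219.]
scene stud_crown 0.81 [239. 187.] [564.  40.  48.]
top stud_crown 0.43 [240. 171.] [587.   9.   8.]
[573.64500864  81.27977499 309.7520694 ] [-3.14152941e+00 -8.67831860e-05  3.46115507e-01] [ 0.52992207 -0.81173364 -4.99584239] 0.2706723678955548
```

View pics/d.png

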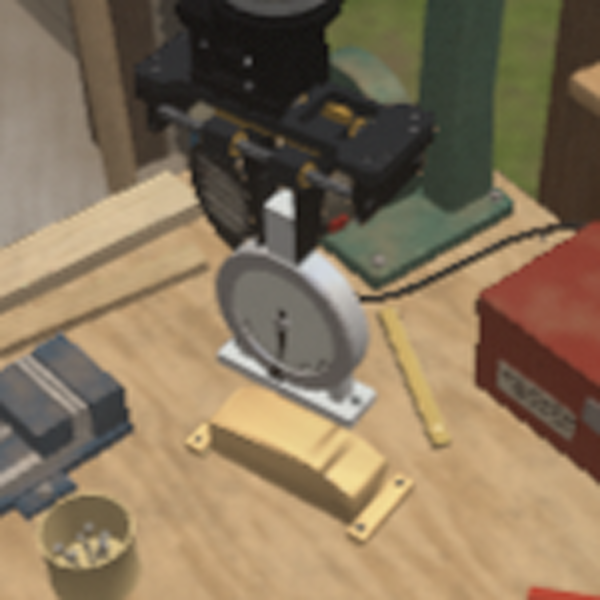

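```bash
cat >> h.py <<'E'
H=209.5
def gpose():
    s=env.state(); Rt=R.from_euler("xyz",s["tcp_rot"]).as_matrix(); Rg=Rt@np.diag([1,-1,-1]); return Rg,s["eef_pos"]-H*Rg[:,2]
def unwrap(n=6,lift=-13,cam="scene",S=4):
    # dial rectified in the gauge's own frame: rows down=-z, columns right=-y, S px per mm, 61 mm half size
    a=np.arange(-61,61,1/S); Y,Z=np.meshgrid(-a,70-a); out=0
    for i in range(n):
        c=env.read_camera(cam); Rg,o=gpose(); p=np.stack([np.full_like(Y,lift),Y,Z],-1)@Rg.T+o
        uv=proj(c,p).astype(np.float32); out=out+cv2.remap(c["color"],uv[...,0],uv[...,1],cv2.INTER_CUBIC).astype(float)
    return (out/n).clip(0,255).astype(np.uint8)
E
python3 - <<'E'
from h import *
im=unwrap(6); np.save("dial1.npy",im); cv2.imwrite("pics/e.png",im[...,::-1])
E
```

```text
(no output)
```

View pics/e.png

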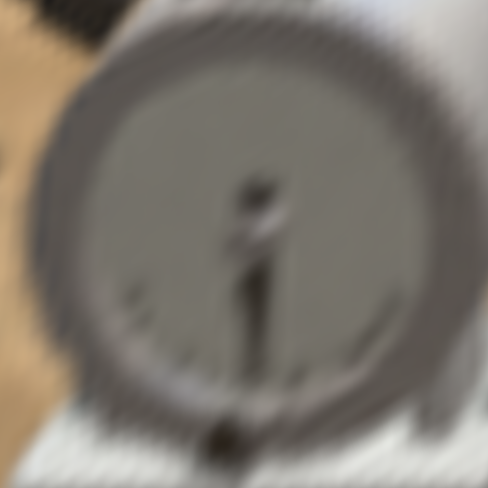

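The gauge hangs level above the stud crown. In the rectified dial the pointer runs vertically near column 256 and the mark is at about (224,440). The oblique view adds parallax, so I'll turn the gauge to face the scene camera and read the mark there.

Call:
{"name": "jog_arm", "arguments": {"motion": [[0,0,-5,0,0,-10,0],[0,0,-9,0,0,-10,0],[0,0,-10,0,0,-10,0],[0,0,-9,0,0,0,0],[0,0,-5,0,0,0,0],[0,0,0,0,0,0,0],[0,0,0,0,0,0,0],[0,0,0,0,0,0,0],[0,0,0,0,0,0,0],[0,0,0,0,0,0,0]]}}

```text
t: 10.2
eef_pos: [573.6, 81.5, 339.7]
tcp_rot: [3.142, -0.0, 1.009]
ft_force: [-0.3, 1.1, -6.2]
opening: 0.274
grip_force: 30.0
```

```bash
python3 - <<'E'
from h import *
im=unwrap(10,-15); np.save("dial2.npy",im); cv2.imwrite("pics/f.png",im[...,::-1])
Rg,o=gpose(); c=env.read_camera("scene"); cam=np.linalg.inv(c["world_to_cam"])[:3,3]
d=Rg.T@(cam-o)-[0,0,70]; print("camera in gauge frame",d.round(), env.state()["tcp_rot"])
g=im.mean(-1); 
def cen(x0,x1,y0,y1,th):
    w=(th-g[y0:y1,x0:x1]).clip(0); yy,xx=np.mgrid[y0:y1,x0:x1]; return (w*xx).sum()/w.sum(),(w*yy).sum()/w.sum(),w.max()
print("darkest rows (col centroid) pointer:",[ (y,)+tuple(np.round(cen(200,290,y,y+8,85),1)) for y in range(170,400,16)])
print("mark:",[ (y,)+tuple(np.round(cen(150,300,y,y+6,50),1)) for y in range(396,488,8)])
E
```

```text
camera in gauge frame [-725.   -1.  654.] [ 3.14158521e+00 -1.17122245e-04  1.00957208e+00]
darkest rows (col centroid) pointer: [(170, np.float64(nan), np.float64(nan), np.float64(0.0)), (186, np.float64(246.6), np.float64(189.8), np.float64(45.0)), (202, np.float64(245.0), np.float64(204.2), np.float64(30.7)), (218, np.float64(nan), np.float64(nan), np.float64(0.0)), (234, np.float64(245.7), np.float64(239.3), np.float64(8.0)), (250, np.float64(246.3), np.float64(254.1), np.float64(16.7)), (266, np.float64(246.6), np.float64(269.7), np.float64(39.7)), (282, np.float64(246.4), np.float64(285.5), np.float64(47.0)), (298, np.float64(247.3), np.float64(301.4), np.float64(43.3)), (314, np.float64(248.1), np.float64(317.3), np.float64(36.3)), (330, np.float64(247.3), np.float64(333.2), np.float64(20.7)), (346, np.float64(246.6), np.float64(349.3), np.float64(8.3)), (362, np.float64(246.2), np.float64(364.5), np.float64(4.7)), (378, np.float64(nan), np.float64(nan), np.float64(0.0)), (394, np.float64(nan), np.float64(nan), np.float64(0.0))]<stdin>:7: RuntimeWarning: invalid value encountered in scalar divide
Traceback (most recent call last):
ValueError: operands could not be broadcast together with shapes (4,150) (6,150)
```

View pics/f.png

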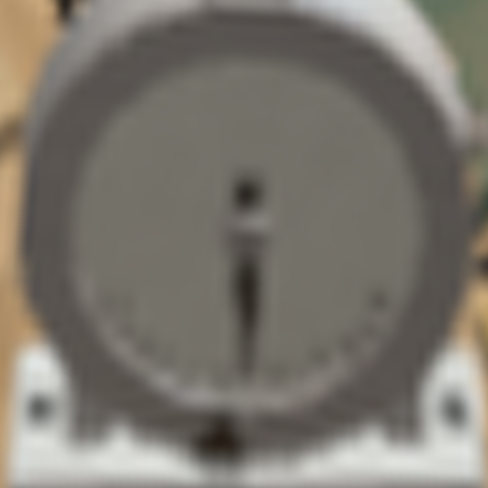

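```bash
python3 - <<'E'
from h import *
g=np.load("dial2.npy").mean(-1)
for y in range(400,472,5):
    print(y, g[y:y+5,180:280:5].mean(0).round().astype(int))
for th in(45,55,65):
    w=(th-g[405:465,185:265]).clip(0); w[:, :]*=1; yy,xx=np.mgrid[405:465,185:265]; print(th,(w*xx).sum()/w.sum(),(w*yy).sum()/w.sum())
# ring symmetric edges: dial disc left/right at several rows
for y in (180,220,260,300):
    r=cv2.GaussianBlur(g,(1,9),2)[y]; d=np.gradient(cv2.GaussianBlur(r[None],(9,1),2)[0]); print(y, 40+d[40:120].argmax(), 370+d[370:450].argmin())
E
```

```text
400 [116 123 127 130 131 130 129 125 123 121 123 126 129 130 130 129 129 130
 131 133]
405 [101 105 108 111 111 111 110 107 105 105 109 114 119 123 122 120 118 119
 120 122]
410 [ 88  89  90  91  92  90  88  85  82  85  90  99 106 111 111 107 104 103
 103 105]
415 [80 80 80 80 79 75 71 66 62 65 72 84 93 99 99 96 92 89 87 88]
420 [79 80 79 79 77 71 64 56 50 52 62 74 84 91 92 88 85 82 79 80]
425 [83 84 82 81 77 69 61 51 43 45 55 69 80 86 88 86 84 82 80 79]
430 [88 87 82 77 70 61 53 43 36 39 48 63 73 81 85 85 85 85 84 84]
435 [94 89 80 70 60 49 43 34 30 33 40 53 65 75 82 84 86 87 87 88]
440 [104  96  82  67  53  42  37  31  30  32  36  47  59  72  80  84  88  88
  90  91]
445 [124 113  94  76  59  47  43  39  39  40  40  49  61  76  86  91  96  96
  98 100]
450 [145 134 112  92  73  61  57  53  55  54  52  60  72  88  99 106 111 111
 115 117]
455 [166 154 132 114  94  82  77  73  74  72  70  76  87 103 114 123 128 129
 133 136]
460 [185 175 155 139 120 109 101  97  97  94  91  96 107 121 133 141 146 147
 151 155]
465 [200 192 178 164 146 134 125 122 121 118 115 119 130 143 155 162 166 166
 169 171]
470 [203 200 191 181 166 153 142 139 139 137 134 139 148 161 172 180 183 181
 182 184]
45 220.22464831276432 439.97626650556657
55 219.92627100220503 439.48312059380726
65 219.86938882953194 438.98448460073394
180 83 413
220 71 423
260 69 414
300 77 409
```

Facing the camera, the pointer axis is at column 246.7 and the mark blob at (220,439), which gives an angle of about 0.13. I'll bring it closer to the camera, leaned 0.13, as a null check.

Call:
{"name": "jog_arm", "arguments": {"motion": [[0,0,1.7,-10,1,-10,0],[0,0,0,-30,2.3,-28,0],[0,0,0,-34,2.4,-32,0],[0,0,0,-34,2.4,-32,0],[0,0,0,-34,2.4,-32,0],[0,0,0,-34,2.4,-32,0],[0,0,0,-28,2,-24,0],[-2.5,0,0,-10,1,-10,0],[-2.5,0,0,0,0,0,0],[-2.45,0,0,0,0,0,0]]}}

```text
t: 12.0
eef_pos: [467.4, -105.1, 539.7]
tcp_rot: [3.009, -0.0, 0.979]
ft_force: [-0.5, -0.6, -5.4]
opening: 0.272
grip_force: 30.0
```

Call:
{"name": "jog_arm", "arguments": {"motion": [[0,0,0,0,0,0,0],[0,0,0,0,0,0,0],[0,0,0,0,0,0,0],[0,0,0,0,0,0,0],[0,0,0,0,0,0,0],[0,0,0,0,0,0,0],[0,0,0,0,0,0,0],[0,0,0,0,0,0,0]]}}

```text
t: 13.0
eef_pos: [467.9, -105.2, 539.7]
tcp_rot: [3.012, -0.0, 0.98]
ft_force: [0.0, 0.5, -5.0]
opening: 0.272
grip_force: 30.0
```

```bash
python3 - <<'E'
from h import *
im=unwrap(10,-15); np.save("dial3.npy",im); cv2.imwrite("pics/g.png",im[...,::-1])
Rg,o=gpose(); c=env.read_camera("scene"); cam=np.linalg.inv(c["world_to_cam"])[:3,3]
d=Rg.T@(cam-o)-[0,0,70]; print("camera in gauge frame",d.round(), "lean",Rg.T[1,2],Rg[:,1])
g=im.mean(-1)
for y in list(range(170,400,12))+list(range(400,460,6)):
    r=g[y:y+6,195:275].mean(0); b=np.median(g[y:y+6,150:340]); w=(b-15-r).clip(0)
    if w.max()>10: print(y+3, round((w*np.arange(195,275)).sum()/w.sum(),1), int(w.max()))
E
```

```text
camera in gauge frame [-510.  -47.  450.] lean -0.1296559520140511 [-0.82344457  0.55238426 -0.12965595]
185 250.6 41
197 251.4 70
209 247.7 11
233 244.8 18
245 245.9 14
257 242.4 24
269 241.7 62
281 240.4 63
293 238.7 61
305 236.7 60
317 235.6 59
329 234.6 55
341 233.2 45
353 231.5 28
365 229.0 10
377 227.8 11
415 222.2 22
421 222.2 33
427 221.3 31
433 220.9 34
439 219.4 35
445 219.2 39
451 220.9 49
457 222.6 67
```

View pics/g.png

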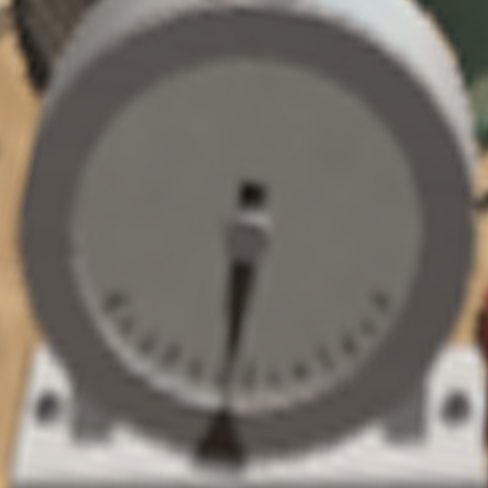

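The pointer's line now runs into the mark at about (221,430). The mark sits about 1 px to its left, so the target lean is about 0.135. Now I'll go back over the stud.

Call:
{"name": "jog_arm", "arguments": {"motion": [[2.5,0,0,0,0,0,0],[2.5,0,0,0,0,0,0],[2.45,0,0,0,0,0,0],[0,0,0,12,-1,10,0],[0,0,0,34,-2.6,32,0],[0,0,0,38,-2.9,36,0],[0,0,0,38,-2.9,36,0],[0,0,0,38,-2.9,36,0],[0,0,0,34,-2.6,32,0],[0,0,0,19.8,-1.5,17.7,0]]}}

```text
t: 14.8
eef_pos: [573.5, 83.5, 337.8]
tcp_rot: [-3.14, 0.001, 0.981]
ft_force: [0.5, -0.6, -4.8]
opening: 0.276
grip_force: 30.0
```

Call:
{"name": "jog_arm", "arguments": {"motion": [[0,0,5,0,0,0,0],[0,0,9,0,0,0,0],[0,0,9,0,0,0,0],[0,0,8,0,0,0,0],[0,0,5.3,0,0,0,0],[0,0,0,0,0,10,0],[0,0,0,0,0,25,0],[0,0,0,0,0,20,0],[0,0,0,0,0,10,0],[0,0,0,0,0,0,0]]}}

```text
t: 16.05
eef_pos: [573.3, 81.5, 274.5]
tcp_rot: [-3.141, 0.001, 0.347]
ft_force: [-0.4, 0.1, -4.7]
opening: 0.273
grip_force: 30.0
```

```bash
python3 - <<'E'
from h import *
Rg,o=gpose(); s=env.state(); print("foot",o.round(2),s["tcp_rot"],s["ft_force"].round(1))
E
```

```text
foot [573.16  81.51  64.98] [-3.14127217e+00  8.15304476e-04  3.47305954e-01] [-0.4  0.1 -4.7]
```

Call:
{"name": "jog_arm", "arguments": {"motion": [[0,0,0,0,0,5,0],[0,0,0,0,0,4,0],[0,0,0,0,0,1,0],[0,0,0,0,0,1,0],[0,0,0,0,0,0,0],[0,0,0,0,0,0,0]]}}

```text
t: 16.8
eef_pos: [573.4, 81.5, 264.1]
tcp_rot: [-3.142, -0.0, 0.346]
ft_force: [-0.4, -0.0, -5.0]
opening: 0.274
grip_force: 30.0
```

Call:
{"name": "jog_arm", "arguments": {"motion": [[0,0,0,0,0,0.5,0],[0,0,0,0,0,0.5,0],[0,0,0,0,0,0,0],[0,0,0,0,0,0,0]]}}

```text
t: 17.3
eef_pos: [573.4, 81.5, 263.0]
tcp_rot: [-3.142, 0.0, 0.346]
ft_force: [-0.6, 0.4, -5.5]
opening: 0.271
grip_force: 30.0
```

Call:
{"name": "jog_arm", "arguments": {"motion": [[0,0,0,0,0,0.5,0],[0,0,0,0,0,0.5,0],[0,0,0,0,0,0,0]]}}

```text
t: 17.68
eef_pos: [573.4, 81.5, 262.0]
tcp_rot: [-3.142, 0.0, 0.346]
ft_force: [-0.9, -0.0, -4.9]
opening: 0.273
grip_force: 30.0
```

Call:
{"name": "jog_arm", "arguments": {"motion": [[0,0,0,0,0,0.4,0],[0,0,0,0,0,0,0],[0,0,0,0,0,0,0]]}}

```text
t: 18.05
eef_pos: [573.4, 81.5, 261.6]
tcp_rot: [-3.142, -0.0, 0.346]
ft_force: [0.9, -0.3, -4.7]
opening: 0.274
grip_force: 30.0
```

Call:
{"name": "jog_arm", "arguments": {"motion": [[0,0,0,0,0,0.4,0],[0,0,0,0,0,0,0],[0,0,0,0,0,0,0]]}}

```text
t: 18.42
eef_pos: [573.4, 81.5, 261.5]
tcp_rot: [3.142, -0.0, 0.346]
ft_force: [-1.1, 0.2, -1.0]
opening: 0.269
grip_force: 30.0
```

Call:
{"name": "jog_arm", "arguments": {"motion": [[0,0,0,0,0,0.3,0],[0,0,0,0,0,0,0],[0,0,0,0,0,0,0]]}}

```text
t: 18.8
eef_pos: [573.5, 81.5, 261.4]
tcp_rot: [3.141, -0.001, 0.346]
ft_force: [-2.3, -0.6, 5.6]
opening: 0.272
grip_force: 30.0
```

Contact is made level on the crown at TCP z 261.5, with about 10 N of push. Now I'll roll it over the hump towards +y.

Call:
{"name": "jog_arm", "arguments": {"motion": [[-0.516,0,0,0,-1.886,-0.006,0],[-0.516,0,0,0,-1.886,-0.018,0],[-0.516,0,0,0,-1.886,-0.03,0],[-0.516,0,0,0,-1.886,-0.043,0],[-0.516,0,0,0,-1.886,-0.055,0]]}}

```text
t: 19.42
eef_pos: [570.3, 90.4, 261.5]
tcp_rot: [3.096, -0.001, 0.346]
ft_force: [-2.7, -0.2, 6.1]
opening: 0.271
grip_force: 30.0
```

Force is steady at about 11 N of push, so I'll carry on.

Call:
{"name": "jog_arm", "arguments": {"motion": [[-0.516,0,0,0,-1.886,-0.067,0],[-0.516,0,0,0,-1.886,-0.08,0],[-0.516,0,0,0,-1.886,-0.09,0],[-0.516,0,0,0,-1.886,-0.1,0],[-0.516,0,0,0,-1.886,-0.115,0]]}}

```text
t: 20.05
eef_pos: [567.1, 99.3, 261.4]
tcp_rot: [3.051, -0.001, 0.346]
ft_force: [-2.4, 0.3, 5.8]
opening: 0.274
grip_force: 30.0
```

Call:
{"name": "jog_arm", "arguments": {"motion": [[-0.516,0,0,0,-1.886,-0.13,0],[-0.516,0,0,0,-1.886,-0.14,0],[-0.516,0,0,0,-1.886,-0.155,0],[-0.516,0,0,0,-1.886,-0.165,0],[-0.516,0,0,0,-1.886,-0.18,0],[0,0,0,0,0,0,0],[0,0,0,0,0,0,0]]}}

```text
t: 20.92
eef_pos: [563.9, 108.2, 261.2]
tcp_rot: [3.006, -0.001, 0.346]
ft_force: [-2.4, -0.0, 7.0]
opening: 0.271
grip_force: 30.0
```

Call:
{"name": "jog_arm", "arguments": {"motion": [[0,0,0,0,0,-0.15,0],[0,0,0,0,0,0,0],[0,0,0,0,0,0,0],[0,0,0,0,0,0,0],[0,0,0,0,0,0,0],[0,0,0,0,0,0,0],[0,0,0,0,0,0,0],[0,0,0,0,0,0,0],[0,0,0,0,0,0,0],[0,0,0,0,0,0,0]]}}

```text
t: 22.18
eef_pos: [563.9, 108.2, 261.2]
tcp_rot: [3.006, -0.001, 0.346]
ft_force: [-2.2, -1.0, 6.0]
opening: 0.275
grip_force: 30.0
```

Call:
{"name": "jog_arm", "arguments": {"motion": [[0,0,0,0,0,0,0],[0,0,0,0,0,0,0],[0,0,0,0,0,0,0],[0,0,0,0,0,0,0],[0,0,0,0,0,0,0],[0,0,0,0,0,0,0],[0,0,0,0,0,0,0]]}}

```text
t: 23.05
eef_pos: [563.9, 108.2, 261.2]
tcp_rot: [3.006, -0.001, 0.346]
ft_force: [-1.4, 0.1, 6.1]
opening: 0.271
grip_force: 30.0
```

```bash
python3 - <<'E'
from h import *
im=unwrap(10,-16); c=env.read_camera("scene")
box=c["color"][80:210,165:295]; A=cv2.resize(box,(310,310),interpolation=2)
o=np.zeros((488,798,3),np.uint8); o[:,:488]=im; o[:310,488:]=A; cv2.imwrite("pics/h.png",o[...,::-1])
g=im.mean(-1)
for y in list(range(170,400,12))+list(range(400,460,6)):
    r=g[y:y+6,195:285].mean(0); b=np.median(g[y:y+6,150:340]); w=(b-15-r).clip(0)
    if w.max()>10: print(y+3, round((w*np.arange(195,285)).sum()/w.sum(),1), int(w.max()))
s=env.state(); print(s["tcp_rot"],s["ft_force"].round(1),s["t"])
E
```

```text
173 272.9 22
185 270.0 36
197 265.6 22
233 258.6 10
245 264.6 24
257 264.7 37
269 261.9 45
281 259.5 44
293 259.4 40
305 258.4 37
317 255.9 29
329 253.3 25
341 250.1 21
353 245.9 15
409 238.6 11
415 235.1 22
421 234.4 29
427 234.5 34
433 234.8 43
439 235.9 54
445 236.0 61
451 235.3 69
457 234.0 70
[ 3.00631398e+00 -8.72411357e-04  3.46366342e-01] [-3.  -0.4  6.3] 23.6
```

View pics/h.png

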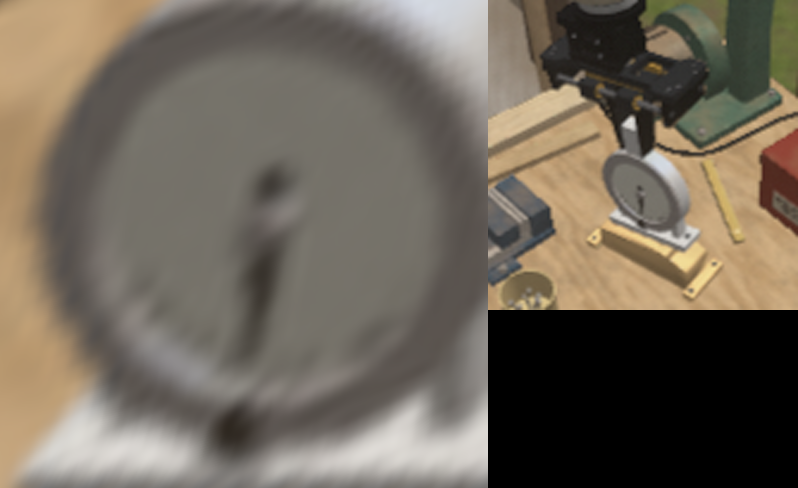

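The pointer's line still points at the mark, which is at about (234,435). But the gauge appears shifted a few mm relative to the tool pose, so I'll check its real attitude with a plane fit of the dial.

```bash
cat >> h.py <<'E'
def dialplane(c,Rg,o):
    P=(cloud(c)-o)@Rg; d=P-[0,0,70]; rr=np.hypot(d[...,1],d[...,2])
    m=(rr<50)&(abs(P[...,0]+12)<14); q=P[m]
    for _ in range(4):
        A=np.c_[q[:,1],q[:,2]-70,np.ones(len(q))]; k=np.linalg.lstsq(A,q[:,0],rcond=None)[0]; e=q[:,0]-A@k; q=q[abs(e)<2.5*e.std()]
    return k.round(3),len(q),e.std().round(2)
E
python3 - <<'E'
from h import *
env_g=gpose()
c=env.read_camera("scene"); print("now",dialplane(c,*env_g)); np.savez("scene2.npz",**c)
c=dict(np.load("scene1.npz"))
Rt=R.from_euler("xyz",[np.pi,0,.346]).as_matrix()@np.diag([1,-1,-1]); print("air",dialplane(c,Rt,np.array([573.5,81.4,309.6-H])))
# gauge outline: case + block points in gauge frame, from top camera
t=env.read_camera("top")
for n,cc in(("scene",dict(np.load("scene2.npz"))),("top",t)):
    P=(cloud(cc)-env_g[1])@env_g[0]
    m=(P[...,2]>-6)&(P[...,2]<14)&(abs(P[...,1])<57)&(abs(P[...,0])<30); print(n,"foot x",np.percentile(P[m][:,0],[3,50,97]).round(1),"z",np.percentile(P[m][:,2],[5,50,95]).round(1))
s=[]
for i in range(5):
    env.read_camera("top"); q=env.state(); s.append(np.r_[q["ft_force"],q["moment"]])
print(np.mean(s,0).round(2))
E
```

```text
now (array([-4.00e-03,  1.00e-03, -9.16e+00]), 506, np.float64(1.66))
air (array([-2.000e-03, -7.000e-03, -9.295e+00]), 571, np.float64(1.65))
scene foot x [-22.2 -14.7  11.7] z [-4.9  8.1 13.1]
top foot x [-22.8 -16.4 -11.5] z [-4.9  4.2 13.4]
[-1.91  0.    6.06 -0.07  0.75 -0.05]
```

The dial plane fit shows the gauge square in the hand with no slip; the apparent shift came only from the rectification plane. Both readings together give a mark angle of about 0.131, so I'll trim the lean by 0.004 and let it settle.

Call:
{"name": "jog_arm", "arguments": {"motion": [[0.12,0,0,0,0.42,0,0],[0.12,0,0,0,0.42,0,0],[0,0,0,0,0,0,0],[0,0,0,0,0,0,0],[0,0,0,0,0,0,0],[0,0,0,0,0,0,0],[0,0,0,0,0,0,0],[0,0,0,0,0,0,0],[0,0,0,0,0,0,0],[0,0,0,0,0,0,0]]}}

```text
t: 25.2
eef_pos: [564.2, 107.4, 261.2]
tcp_rot: [3.01, -0.001, 0.346]
ft_force: [-2.4, -0.1, 5.4]
opening: 0.269
grip_force: 30.0
```

Call:
{"name": "jog_arm", "arguments": {"motion": [[0,0,0,0,0,0,0],[0,0,0,0,0,0,0],[0,0,0,0,0,0,0],[0,0,0,0,0,0,0],[0,0,0,0,0,0,0],[0,0,0,0,0,0,0],[0,0,0,0,0,0,0],[0,0,0,0,0,0,0],[0,0,0,0,0,0,0],[0,0,0,0,0,0,0]]}}

```text
t: 26.45
eef_pos: [564.2, 107.4, 261.3]
tcp_rot: [3.01, -0.001, 0.346]
ft_force: [-2.3, -0.8, 5.6]
opening: 0.272
grip_force: 30.0
```

```bash
python3 - <<'E'
from h import *
# same oblique view: pointer/mark columns in level air picture (dial1, lift -13) vs now at same lift
for n,g in(("level",np.load("dial1.npy").mean(-1)),("now",unwrap(10,-13).mean(-1))):
    for (y0,y1,th) in((265,330,80),(415,462,60)):
        w=(th-g[y0:y1,195:290]).clip(0); yy,xx=np.mgrid[y0:y1,195:290]; print(n,(w*xx).sum()/w.sum(),(w*yy).sum()/w.sum())
s=env.state(); print(s["tcp_rot"],s["ft_force"].round(1),s["grip_force"],s["t"])
E
```

```text
level 255.56684309715703 293.13440795541123
level 223.88988923303063 443.33920415769865
now 248.74023239854372 295.85921161294823
now 222.969651471105 444.9677666677315
[ 3.01046743e+00 -7.38621722e-04  3.46416745e-01] [-1.6 -0.5  6.7] 30.001144409179688 26.95
```

```bash
python3 -c "
from cell import env
print(env.job_done())"
```

```text
the job is handed in; nothing more can be done
None
```

The job is handed in: the gauge is still gripped and held on the stud's hump, leaned 0.131 rad. That puts the pointer on the mark by my camera estimate (mark at 0.127–0.137 rad), with about 11 N of push on the stud.

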